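Unlock the nozzle case in the bottling room

TASK

Unlock the grey nozzle case: slide its red safety tab home towards the steel bail latch until you feel its soft stop, hold it pressed there with about 10 N for half a second without ramming it, then swing the bail latch up until it stands upright, and let go. Never force the bail while it is still locked, and leave the bottle, the label roll and the wooden stopper where they are.

Things in the scene. Friction and masses are not known exactly. Their poses are not given: they have to be found in the camera images.
- case: Grey plastic equipment case, shut, 300 (its x) x 400 (its y) x 120 mm high, too heavy to shift. Origin: centre of its underside on the bench; its z points up. The catch sits on its flat top, which is 120 mm above the bench; black corner caps rise 4 mm more. At yaw 0 its -x side faces the robot.
- bail_bar (a point): Middle of the bail's round steel grip bar: 14 mm thick, 110 mm long, along the case's y; centre 34 mm above the case's top when shut. The bail is a U: two 10 mm arms, 110 mm apart, run from the bar's ends to the hinge, the space between is open, so the bar can be pinched at its middle from straight above and turns between the fingers as the bail swings.
- bail_hinge (a point): Middle of the bail's fixed hinge axis, which lies along the case's y, 20 mm above the case's top, 110 mm beyond the shut bar in the case's +x and 14 mm lower than the bar. In the case's frame it lies at x +55, y +70, z +140 mm.
- bail (a joint): Angle of the bail latch, rad: 0 shut (at the start), grows as the bar is lifted up and over towards the case's +x; 1.45 with the bar straight above the hinge; end stop 1.75. Stiff hinge: takes 4 to 6 N at the bar, stays where left. While the tab is not home it lifts only 0.03 rad (3 mm at the bar), then stops dead against the tab; over 15 N of load on the tab's lock is forcing it.
- tab_fin (a point): Centre of the safety tab's red upright fin, 30 mm above the case's top. The fin is 12 mm thick (case's x), 24 mm long (case's y), from 6 to 48 mm above the case's top, free all round except towards the bail, where a low black hood (top 40 mm above the case's top) on the bail covers the lock. Pinch it across its thickness from above, or push it from its outer side.
- tab (a joint): Travel of the safety tab in m, along the case's +y, towards the bail; starts at 0 to 0.005. Slides against 3 N of friction, stays where left. The travel at which it comes home differs from case to case (0.013 to 0.037), unseen: there it meets a rubber buffer of 5 N per mm. It unlocks 3 mm before the buffer. Hold it with 10 N in all (7 on the buffer; over 5 needed); over 15 N on the buffer is ramming.
- gin_mid (a point): Bystander: amber glass bottle, 72 mm across and 190 mm tall, standing on the bench beside the case (its +y side); point half-way up.
- labels_mid (a point): Bystander: roll of paper labels, 90 mm across and 40 mm tall, lying flat on the bench beside the case (its -y side); point at its centre.
- stopper_mid (a point): Bystander: wooden bottle stopper, 30 mm across and 32 mm tall, standing on the case's top in the far corner on the tab's side; point half-way up.

How it is judged:
By the outcome, as a careful person would: the job done as asked, in the order asked, and still so for the second after the job is handed in, with the robot touching nothing.
It also fails if it takes over 70 s, if anything falls off the work surface, if the arm or the gripper's body presses on something with over 40 N, if the wrist force passes 120 N, or if a joint passes its speed limit or range.

ROBOT

A 6-joint arm with a two-finger parallel gripper is mounted at the origin on the work surface. World frame = base frame: x ahead of the robot, y to its left, z up, the work surface at z = 0. Lengths are in m, angles in rad, forces in N, time in s.
With the tool pointing down it reaches from about 0.3 to 0.775 m from the base axis. Payload 14.6 kg.
Tool frame: the origin (TCP) lies at the centre of the arm's flange, where the gripper is bolted on; the fingertips stand 199 mm ahead of it and the grasp point (between the pads) lies ctrl.tcp_to_grasp ahead of it (ctrl.tcp_to_grasp is the distance from the TCP to the grasp point, in m); z points along the fingers, y is the line along which they close (so a half turn about z gives the same grasp; the last joint's range is limited). The gripper opens to 94 mm and grips with 3 to 60 N. Pads are 16 mm wide; open, the fingers measure 119 mm over their backs; the gripper's body (75 mm by 177 mm) begins 78 mm behind the grasp point.
Start: joints at [1.103, 0.3, 1.521, -0, 1.321, -0.067], TCP at [0.215, 0.506, 0.405] pointing down, gripper open.
Joint ranges: [-3.03, 3.03], [-0.79, 2.21], [0.23, 2.52], [-1.04, 4.18], [0, 3.07], [-2.55, 2.55]. Speed limits (rad/s): [2.22, 2.22, 2.57, 3.14, 3.14, 3.14].

INTERFACE

Orientations are given as [roll, pitch, yaw] about the fixed x, y, z axes, in that order (R = Rz(yaw) Ry(pitch) Rx(roll)).
In Python, from station import ctrl gives the robot as it stands. The module is installed in compiled form; this text tells all that it offers.
- The arm moves only by the shell command python3 -m jog 'ROWS' [OPENING] [FORCE]. ROWS is JSON, a list of rows, each a list of 6 numbers: the shift along the tool's x, y, z in cm, then the turn, a rotation vector about the tool's x, y, z in rad. In form: [[tx, ty, tz, ax, ay, az], ...]. A call has 1 to 8 rows; each row is the pose to reach, as a shift and turn from the pose commanded when the call began, along the tool's axes at that moment; what a row does not reach only later rows make up. A row lasts 1/10 s, in which the tool goes at most 50 mm and 8.59 degrees, less where a joint would pass 70% of its speed; a pose out of reach is approached as far as the arm can. A call with a gripper value outside its range is refused whole. OPENING is the opening in per cent of the stroke, from 0 (shut) to 100 (fully open), set as the call begins (- or left out, the last holds). The fingers move at their own pace and stop on an object; FORCE is the grip in N (left out, the last holds). Time passes only in rows, so rows that repeat a pose let the fingers close. It gives the time, the measured TCP pose, the force, the opening and the grip force at its end, in the units of the state.
- ctrl.get_obs(): the state, without advancing time (a new reading comes with each control period).
- ctrl.camera(name): name is "side" or "top"; returns a dict with "img" (384x512x3 uint8, blue, green, red), "intrinsics" (3x3 intrinsics, pixels), "k1" (the pictures are not rectified: a ray, as slopes to the right and down, at radius r is drawn at 1 + k1 r^2 times it, then the intrinsics apply), "R" (3x3) and "t" (3): a world point X has camera coordinates R X + t. Camera axes: x right, y down, z forward; pixel columns grow to the right and rows downward; lengths in m; the calibration is good to about 2 mm. A picture is of the moment at which its call begins. There is no depth.
- ctrl.hand_in(): hands the job in; it is judged then, once.
The state is a dict: "time_s": time; "qpos": joint angles; "joint_vel": joint speeds; "tau": joint torques, N m; "ee_pos": TCP position; "eef_rot": TCP orientation; "force": force on the tool from outside, world axes, zero at the start; "moment": the same for the moment, N m; "grip_width": finger opening in m; "grip_force": force on a finger pad.
Only numpy, scipy, OpenCV 4.12 (cv2) and the standard library are available. Lean on these libraries where they do the work, as an engineer would, in place of code of your own. Each camera call takes 0.05 s, during which the arm holds its last target. There are 200 camera calls.

## Working session

There is one attempt and no reset: what is moved stays moved. The work goes in short steps, Python scripts to look and compute and a shell command to move; the robot and the scene stay as the last step left them, time stands still between calls to the robot, and variables do not carry over. Pictures are saved under pics/ and viewed, at most 10 in all, crops included, and the job is handed in when it is done.

```bash
mkdir -p pics; python3 - <<'E'
from station import ctrl
import cv2
for n in("top","side"):
    c=ctrl.camera(n); cv2.imwrite(f"pics/{n}0.png",c["img"]); print(n,c["intrinsics"],c["k1"],c["R"],c["t"])
o=ctrl.get_obs(); print(o, ctrl.tcp_to_grasp)
E
```

```text
top [[373.65170322   0.         257.73150886]
 [  0.         373.65170322 193.72102889]
 [  0.           0.           1.        ]] -0.08292727351283943 [[ 0.02875826 -0.99958258  0.0027608 ]
 [-0.98661672 -0.02882849 -0.16048787]
 [ 0.16050047  0.0018915  -0.98703395]] [-0.00840191  0.63019875  0.90473735]
side [[375.93846932   0.         252.50300671]
 [  0.         375.93846932 190.58442975]
 [  0.           0.           1.        ]] -0.01351132054412473 [[ 0.70954991 -0.70463916  0.00475128]
 [-0.4425874  -0.45089838 -0.77511744]
 [ 0.54832045  0.54788165 -0.63179932]] [-0.41588439  0.35365715  0.7070098 ]
{'time_s': 0.1, 'qpos': array([ 1.10341988e+00,  3.00418034e-01,  1.52146698e+00,  6.05702897e-06,
        1.32071277e+00, -6.65609530e-02]), 'joint_vel': array([ 8.96555493e-05, -7.17398067e-04, -1.41951401e-03,  4.09668268e-04,
        7.31503691e-04,  9.32887667e-04]), 'tau': array([-5.04557229e-04, -5.32648194e+01, -3.53281009e+01,  7.09142885e-02,
        2.35411531e-02, -4.29197917e-05]), 'ee_pos': array([0.21456756, 0.50640004, 0.40416361]), 'eef_rot': array([-3.14059014e+00, -7.27073847e-05,  2.74077563e+00]), 'force': array([-0.46223212,  0.49159561, -0.39491967]), 'moment': array([ 0.03734875, -0.03019778, -0.04353626]), 'grip_force': 0.0, 'grip_width': 0.09433507141097039} 0.1804
```

View pics/top0.png

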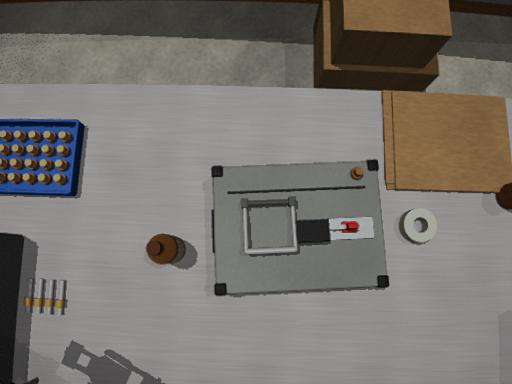

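View pics/side0.png

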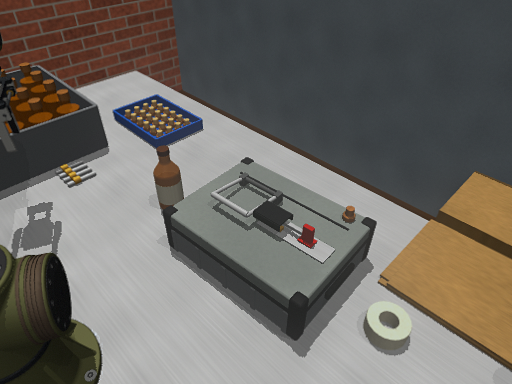

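The top view shows the shut case: corner caps at about (217,171), (373,165), (383,281) and (220,289), the bail bar at (271,251), the hinge at (270,202) and the red fin at (350,226). The side view agrees, with the fin at (308,236). Next I'll turn these into positions and enlarge the catch.

```bash
cat > h.py <<'E'
import numpy as np, cv2
from station import ctrl
def ray(c,uv):
    K=c["intrinsics"]; d=np.array([(uv[0]-K[0,2])/K[0,0],(uv[1]-K[1,2])/K[1,1]]); s=d.copy()
    for _ in range(20): s=d/(1+c["k1"]*(s@s))
    R=c["R"]; return -R.T@c["t"], R.T@np.r_[s,1]
def onz(c,uv,z):
    o,d=ray(c,uv); return o+d*(z-o[2])/d[2]
def proj(c,X):
    p=c["R"]@X+c["t"]; s=p[:2]/p[2]; s=s*(1+c["k1"]*(s@s)); K=c["intrinsics"]; return np.array([K[0,0]*s[0]+K[0,2],K[1,1]*s[1]+K[1,2]])
def case2w(p,o,yaw):
    C,S=np.cos(yaw),np.sin(yaw); return np.array([o[0]+C*p[0]-S*p[1],o[1]+S*p[0]+C*p[1],p[2]])
E
python3 - <<'E'
from h import *
c=ctrl.camera("top"); s=ctrl.camera("side")
cor=[onz(c,p,.124) for p in [(217,171),(373,165),(383,281),(220,289)]]
for p in cor: print(p.round(4))
print("ctr",np.mean(cor,0))
print("hinge",onz(c,(270,202),.14),"bar",onz(c,(271,251),.154))
print("fin top",onz(c,(350,226),.168))
a=cv2.resize(c["img"][155:300,205:395],None,fx=4,fy=4,interpolation=cv2.INTER_CUBIC)
b=cv2.resize(s["img"][150:290,200:380],None,fx=4,fy=4,interpolation=cv2.INTER_CUBIC)
cv2.imwrite("pics/a1.png",a);cv2.imwrite("pics/b1.png",b)
E
```

```text
[0.6703 0.1084 0.124 ]
[ 0.6966 -0.2662  0.124 ]
[ 0.4228 -0.285   0.124 ]
[0.3959 0.0893 0.124 ]
ctr [ 0.54641563 -0.08835451  0.124     ]
hinge [ 0.5971653  -0.01916846  0.14      ] bar [ 0.48507419 -0.02359053  0.154     ]
fin top [ 0.54445469 -0.19749283  0.168     ]
```

View pics/a1.png

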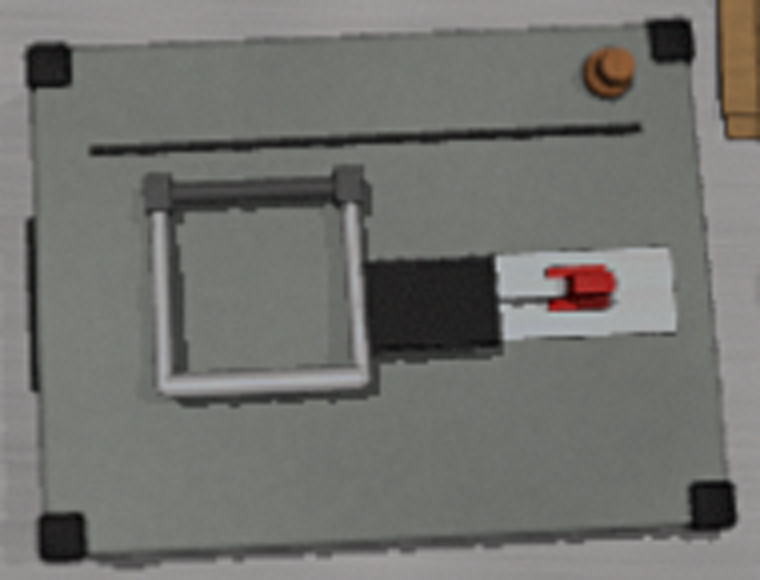

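View pics/b1.png

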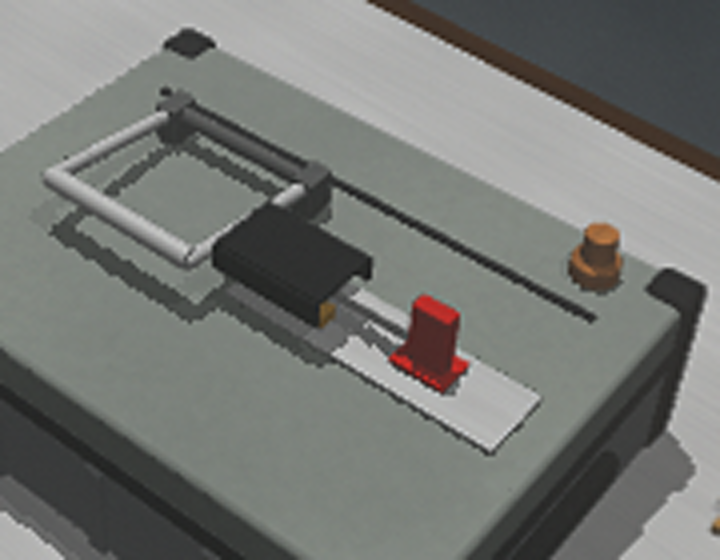

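The close-ups confirm it: the fin's top face is at crop (592,280) in the top view and about (438,303) in the side view, and the hood lies on its +y side. I'll triangulate the fin and work out the approach.

```bash
cat >> h.py <<'E'
from scipy.spatial.transform import Rotation as Ro
O=np.array([.5464,-.0884,0]); YAW=.07
def rel(target,yaw=1.5708+YAW):
    o=ctrl.get_obs(); R=Ro.from_euler("xyz",o["eef_rot"])
    T=Ro.from_euler("xyz",[np.pi,0,yaw])
    print("shift cm",(R.inv().apply(np.array(target)-o["ee_pos"])*100).round(2),"rv",(R.inv()*T).as_rotvec().round(3))
def tri(c,p,s,q):
    o1,d1=ray(c,p);o2,d2=ray(s,q);A=np.c_[d1,-d2];k=np.linalg.lstsq(A,o2-o1,rcond=None)[0]
    a,b=o1+d1*k[0],o2+d2*k[1]; return (a+b)/2,np.linalg.norm(a-b)
def w2case(p):
    C,S=np.cos(YAW),np.sin(YAW);d=np.array(p)-O; return np.array([C*d[0]+S*d[1],-S*d[0]+C*d[1],d[2]])
E
python3 - <<'E'
from h import *
c=ctrl.camera("top"); s=ctrl.camera("side")
for n,p,q in [("fin",(205+592/4,155+280/4),(200+438/4,150+303/4)),("bar",(205+265/4,155+381/4),(200+120/4,150+218/4)),("stop",(205+617/4,155+63/4),(200+602/4,150+228/4))]:
    x,e=tri(c,p,s,q); print(n,x.round(4),e.round(4),w2case(x).round(4))
x=tri(c,(353,225),s,(309.5,225.75))[0]
f=w2case(x); t=case2w([f[0],f[1]-.04,.41],O,YAW); print(t); rel(t); rel([*case2w([f[0],f[1]-.04,0],O,YAW)[:2],.48])
E
```

```text
fin [ 0.5479 -0.2054  0.1673] 0.0027 [-0.0067 -0.1168  0.1673]
bar [ 0.4871 -0.0245  0.151 ] 0.0009 [-0.0546  0.0679  0.151 ]
stop [ 0.6752 -0.2251  0.153 ] 0.0022 [ 0.119  -0.1454  0.153 ]
[ 0.55066404 -0.24529917  0.41      ]
shift cm [-60.27 -56.1   -0.53] rv [-0.   0.   1.1]
shift cm [-60.27 -56.1   -7.53] rv [-0.   0.   1.1]
```

```bash
python3 -m jog '[[0,0,-5,0,0,0],[-4,-2,-7.5,0,0,0.15],[-8,-5,-7.5,0,0,0.3],[-12,-8,-7.5,0,0,0.45],[-15.5,-11.5,-7.5,0,0,0.6],[-19,-15,-7.5,0,0,0.75],[-22.5,-18.5,-7.5,0,0,0.9],[-26,-22,-7.5,0,0,1.05]]' 0 20; python3 - <<'E'
from h import *
rel([.5507,-.2453,.48])
E
```

```text
time_s: 1.1
ee_pos: [0.3682, 0.2005, 0.4798]
eef_rot: [3.141, -0.0, 1.685]
force: [1.1, 0.2, 0.2]
grip_width: 0.0332
grip_force: 0.0
shift cm [-4.637e+01  1.305e+01 -2.000e-02] rv [ 0.001 -0.     0.044]
```

```bash
python3 -m jog '[[-4.6,1.3,0,0,0,0.05],[-9.2,2.6,0,0,0,0.05],[-13.8,3.9,0,0,0,0.05],[-18.4,5.2,0,0,0,0.05],[-23,6.5,0,0,0,0.05],[-27.6,7.8,0,0,0,0.05],[-32.2,9.1,0,0,0,0.05],[-36.8,10.4,0,0,0,0.05]]'; python3 - <<'E'
from h import *
rel([.5507,-.2453,.48])
E
```

```text
time_s: 1.9
ee_pos: [0.5158, -0.1526, 0.4797]
eef_rot: [3.141, 0.0, 1.641]
force: [1.4, 1.3, 0.5]
grip_width: -0.0
grip_force: 0.0
shift cm [-9.49  2.84 -0.03] rv [ 0.  0. -0.]
```

Now over the approach point, then down to z = 0.337 (tips 18 mm above the case's top).

```bash
python3 -m jog '[[-4.7,1.4,0,0,0,0],[-9.5,2.8,0,0,0,0],[-9.5,2.8,4,0,0,0],[-9.5,2.8,8,0,0,0],[-9.5,2.8,11,0,0,0],[-9.5,2.8,13,0,0,0],[-9.5,2.8,14.3,0,0,0],[-9.5,2.8,14.3,0,0,0]]'; python3 - <<'E'
from h import *
o=ctrl.get_obs();print(w2case(o["ee_pos"]),o["force"])
b=ctrl.camera("side")["img"]
cv2.imwrite("pics/b2.png",cv2.resize(b[150:290,200:380],None,fx=4,fy=4,interpolation=cv2.INTER_CUBIC))
E
```

```text
time_s: 2.7
ee_pos: [0.55, -0.2433, 0.3352]
eef_rot: [-3.139, -0.001, 1.641]
force: [0.0, -0.2, -0.6]
grip_width: 0.0002
grip_force: 0.0
[-0.00728711 -0.1547356   0.33522284] [ 0.0021809  -0.23591498 -0.55435491]
```

View pics/b2.png

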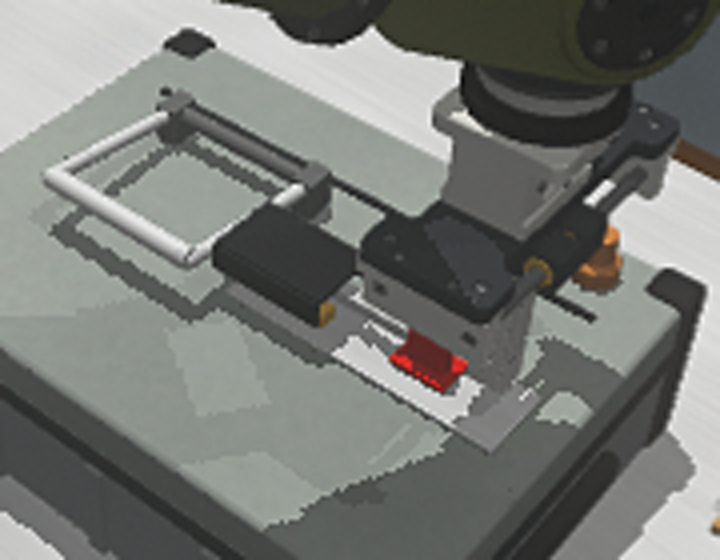

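The picture shows the closed fingers standing just outside the fin (crop (440,365)), clear of the case and the stopper. I'll ease up to contact.

```bash
python3 -m jog '[[0.3,0,0,0,0,0],[0.7,0,0,0,0,0],[1.1,0,0,0,0,0],[1.3,0,0,0,0,0],[1.3,0,0,0,0,0],[1.3,0,0,0,0,0]]'; python3 -m jog '[[0.1,0,0,0,0,0],[0.2,0,0,0,0,0],[0.3,0,0,0,0,0],[0.3,0,0,0,0,0],[0.3,0,0,0,0,0]]';python3 -m jog '[[0.1,0,0,0,0,0],[0.2,0,0,0,0,0],[0.3,0,0,0,0,0],[0.3,0,0,0,0,0],[0.3,0,0,0,0,0]]'
```

```text
time_s: 3.35
ee_pos: [0.5491, -0.2303, 0.3368]
eef_rot: [3.142, 0.0, 1.641]
force: [-0.7, 0.0, 0.6]
grip_width: 0.0004
grip_force: 0.0
time_s: 3.85
ee_pos: [0.5489, -0.2273, 0.3366]
eef_rot: [-3.142, -0.0, 1.641]
force: [0.2, 0.1, -0.2]
grip_width: -0.0001
grip_force: 0.0
time_s: 4.35
ee_pos: [0.5487, -0.2244, 0.3367]
eef_rot: [3.142, 0.0, 1.641]
force: [0.5, -2.5, -0.3]
grip_width: 0.0006
grip_force: 1.2
```

```bash
python3 -m jog '[[0.1,0,0,0,0,0],[0.2,0,0,0,0,0],[0.3,0,0,0,0,0],[0.4,0,0,0,0,0],[0.4,0,0,0,0,0],[0.4,0,0,0,0,0]]';python3 -m jog '[[0.1,0,0,0,0,0],[0.2,0,0,0,0,0],[0.3,0,0,0,0,0],[0.3,0,0,0,0,0],[0.3,0,0,0,0,0]]'
```

```text
time_s: 4.95
ee_pos: [0.5484, -0.2202, 0.3367]
eef_rot: [-3.142, -0.0, 1.641]
force: [-0.5, -0.5, 1.3]
grip_width: 0.0003
grip_force: 0.7
time_s: 5.45
ee_pos: [0.5482, -0.2173, 0.3366]
eef_rot: [-3.141, -0.0, 1.641]
force: [-0.4, -2.5, 0.2]
grip_width: 0.0004
grip_force: 0.8
```

```bash
python3 -m jog '[[0.05,0,0,0,0,0],[0.1,0,0,0,0,0],[0.1,0,0,0,0,0],[0.1,0,0,0,0,0]]'
```

```text
time_s: 5.85
ee_pos: [0.5481, -0.2164, 0.3367]
eef_rot: [-3.142, -0.0, 1.641]
force: [-1.0, -2.2, 0.8]
grip_width: 0.0002
grip_force: 1.3
```

```bash
python3 -m jog '[[0.05,0,0,0,0,0],[0.1,0,0,0,0,0],[0.15,0,0,0,0,0],[0.2,0,0,0,0,0],[0.2,0,0,0,0,0]]' | grep -E "ee_pos|force:"
```

```text
ee_pos: [0.548, -0.2143, 0.3367]
force: [0.0, -2.9, 0.5]
grip_force: 1.2
```

```bash
python3 -m jog '[[0.05,0,0,0,0,0],[0.05,0,0,0,0,0]]' | grep -E "ee_pos|force:"
```

```text
ee_pos: [0.548, -0.2138, 0.3366]
force: [0.1, -2.6, 0.3]
grip_force: 1.3
```

```bash
python3 -m jog '[[0.05,0,0,0,0,0],[0.1,0,0,0,0,0],[0.15,0,0,0,0,0],[0.2,0,0,0,0,0],[0.2,0,0,0,0,0]]' | grep -E "ee_pos|force:"
```

```text
ee_pos: [0.5478, -0.2119, 0.3367]
force: [-0.4, -3.7, 1.0]
grip_force: 1.7
```

```bash
python3 -m jog '[[0.05,0,0,0,0,0],[0.1,0,0,0,0,0],[0.1,0,0,0,0,0]]' | grep -E "ee_pos|force:"
```

```text
ee_pos: [0.5477, -0.2111, 0.3367]
force: [-0.5, -5.8, -0.4]
grip_force: 3.0
```

```bash
python3 -m jog '[[0.05,0,0,0,0,0],[0.05,0,0,0,0,0],[0.05,0,0,0,0,0]]' | grep -E "ee_pos|force:"; python3 -m jog '[[0,0,0,0,0,0],[0,0,0,0,0,0]]'| grep -E "ee_pos|force:"
```

```text
ee_pos: [0.5477, -0.2108, 0.3367]
force: [0.4, -7.4, 0.1]
grip_force: 3.6
ee_pos: [0.5477, -0.2107, 0.3367]
force: [0.7, -7.6, 1.4]
grip_force: 3.6
```

Rubber buffer confirmed (force rising by about 4 N per mm). A little more to 10 N, then hold.

```bash
python3 -m jog '[[0.06,0,0,0,0,0],[0.06,0,0,0,0,0],[0.06,0,0,0,0,0]]' | grep -E "ee_pos|force:"; python3 -m jog '[[0,0,0,0,0,0],[0,0,0,0,0,0]]'| grep -E "ee_pos|force:"
```

```text
ee_pos: [0.5476, -0.2103, 0.3367]
force: [-0.5, -8.8, -0.0]
grip_force: 4.3
ee_pos: [0.5476, -0.2103, 0.3367]
force: [-0.1, -8.4, -0.1]
grip_force: 4.3
```

```bash
python3 -m jog '[[0.05,0,0,0,0,0],[0.05,0,0,0,0,0],[0.05,0,0,0,0,0],[0.05,0,0,0,0,0]]' | grep -E "ee_pos|force:"; python3 -m jog '[[0,0,0,0,0,0],[0,0,0,0,0,0],[0,0,0,0,0,0],[0,0,0,0,0,0]]'| grep -E "ee_pos|force:"
```

```text
ee_pos: [0.5476, -0.2099, 0.3368]
force: [0.1, -9.8, -0.4]
grip_force: 4.9
ee_pos: [0.5476, -0.2099, 0.3368]
force: [-0.3, -9.5, 0.1]
grip_force: 4.9
```

```bash
python3 -m jog '[[0,0,0,0,0,0],[0,0,0,0,0,0],[0,0,0,0,0,0],[0,0,0,0,0,0]]'| grep -E "ee_pos|force:"
```

```text
ee_pos: [0.5476, -0.2099, 0.3368]
force: [0.5, -9.3, -1.0]
grip_force: 4.9
```

Held for over a second at about 9.6 N. Backing off, then rising.

```bash
python3 -m jog '[[-0.5,0,0,0,0,0],[-1.5,0,0,0,0,0],[-2,0,-1,0,0,0],[-2,0,-5,0,0,0],[-2,0,-9,0,0,0],[-2,0,-10,0,0,0],[-2,0,-10,0,0,0]]'; python3 - <<'E'
from h import *
rel([.487,-.0235,.44])
E
```

```text
time_s: 10.25
ee_pos: [0.5489, -0.2294, 0.4386]
eef_rot: [3.139, 0.001, 1.641]
force: [-0.4, -0.3, -1.7]
grip_width: 0.0004
grip_force: 0.0
shift cm [20.97 -4.74 -0.18] rv [ 0.003  0.001 -0.   ]
```

```bash
python3 -m jog '[[4.2,-0.9,0,0,0,0],[8.4,-1.8,0,0,0,0],[12.6,-2.8,0,0,0,0],[16.8,-3.8,0,0,0,0],[19,-4.4,0,0,0,0],[21,-4.7,0,0,0,0],[21,-4.7,0,0,0,0],[21,-4.7,0,0,0,0]]' 60; python3 - <<'E'
from h import *
o=ctrl.get_obs();print(w2case(o["ee_pos"]))
c=ctrl.camera("top"); s=ctrl.camera("side")["img"]
cv2.imwrite("pics/b3.png",np.hstack([cv2.resize(c["img"][160:300,205:395],None,fx=2.1,fy=2.1),cv2.resize(s[150:290,190:380],None,fx=2.1,fy=2.1)]))
rel([.487,-.0235,.334])
E
```

```text
time_s: 11.05
ee_pos: [0.4876, -0.0232, 0.4357]
eef_rot: [-3.14, -0.0, 1.641]
force: [0.0, 0.0, 0.1]
grip_width: 0.056
grip_force: 0.0
[-0.05413199  0.06913189  0.43573897]
shift cm [ 0.03 -0.06 10.2 ] rv [-0.001 -0.    -0.001]
```

View pics/b3.png

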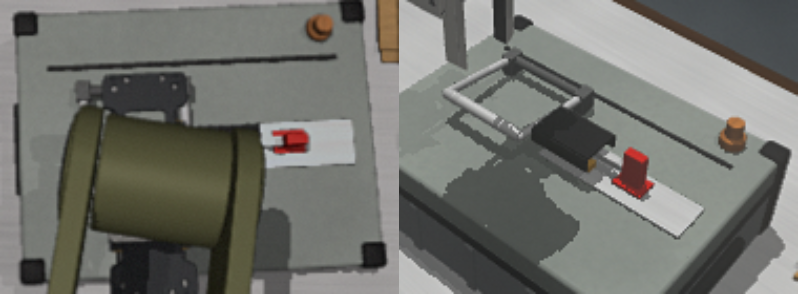

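The fin now stands nearer the hood (right panel (632,170)) and the stopper hasn't moved. The open fingers are above the bar, so I'll descend and pinch it.

```bash
python3 -m jog '[[0,0,4,0,0,0],[0,0,7,0,0,0],[0,0,9,0,0,0],[0,0,10.2,0,0,0],[0,0,10.2,0,0,0],[0,0,10.2,0,0,0]]'; python3 -m jog '[[0,0,0,0,0,0],[0,0,0,0,0,0],[0,0,0,0,0,0],[0,0,0,0,0,0],[0,0,0,0,0,0],[0,0,0,0,0,0]]' 0 25
```

```text
time_s: 11.75
ee_pos: [0.4878, -0.0234, 0.3354]
eef_rot: [3.141, 0.0, 1.64]
force: [-0.1, 0.3, -0.6]
grip_width: 0.0563
grip_force: 0.0
time_s: 12.35
ee_pos: [0.4868, -0.0231, 0.3345]
eef_rot: [-3.137, -0.0, 1.641]
force: [-6.1, -0.3, 10.6]
grip_width: 0.0133
grip_force: 25.0
```

Pinched at 13 mm. A small test lift, past the 3 mm at which a locked bail would stop.

```bash
python3 -m jog '[[0,0,-0.1,0,0,0],[0,0.02,-0.2,0,0,0],[0,0.04,-0.3,0,0,0],[0,0.05,-0.4,0,0,0],[0,0.05,-0.4,0,0,0]]'; python3 -m jog '[[0,0.01,-0.1,0,0,0],[0,0.02,-0.2,0,0,0],[0,0.02,-0.2,0,0,0]]'
```

```text
time_s: 12.85
ee_pos: [0.4872, -0.0231, 0.3374]
eef_rot: [-3.136, -0.0, 1.641]
force: [-8.0, -1.6, -4.8]
grip_width: 0.0129
grip_force: 25.0
time_s: 13.15
ee_pos: [0.4875, -0.0231, 0.3395]
eef_rot: [-3.137, -0.0, 1.641]
force: [-6.2, -2.3, -4.2]
grip_width: 0.0129
grip_force: 25.0
```

Unlocked: it lifted 5 mm with only about 4 N. Following the arc.

```bash
python3 -m jog '[[0,0.12,-0.5,0,0,0],[0,0.27,-1.05,0,0,0],[0,0.43,-1.58,0,0,0],[0,0.62,-2.1,0,0,0],[0,0.83,-2.6,0,0,0],[0,1.08,-3.1,0,0,0],[0,1.34,-3.59,0,0,0],[0,1.34,-3.59,0,0,0]]'; python3 - <<'E'
from h import *
o=ctrl.get_obs();p=w2case(o["ee_pos"]);print(p,np.arctan2(p[2]-.1804-.14,.055-p[0])-.1266,np.hypot(p[2]-.3204,.055-p[0]))
E
```

```text
time_s: 13.95
ee_pos: [0.5004, -0.0222, 0.3762]
eef_rot: [-3.133, -0.0, 1.641]
force: [-25.1, -1.9, 12.3]
grip_width: 0.0132
grip_force: 25.0
[-0.0413028   0.06927805  0.37624228] 0.3988800805226293 0.11132200920354975
```

Force points outward from the hinge (25 N), so my arc runs about 1 mm inside. Correcting outward and continuing.

```bash
python3 -m jog '[[0,-0.1,-0.04,0,0,0],[0,0.18,-0.53,0,0,0],[0,0.51,-1.0,0,0,0],[0,0.85,-1.43,0,0,0],[0,1.2,-1.86,0,0,0],[0,1.58,-2.26,0,0,0],[0,1.98,-2.64,0,0,0],[0,1.98,-2.64,0,0,0]]'; python3 - <<'E'
from h import *
o=ctrl.get_obs();p=w2case(o["ee_pos"]);print(p,np.arctan2(p[2]-.1804-.14,.055-p[0])-.1266,np.hypot(p[2]-.3204,.055-p[0]))
E
```

```text
time_s: 14.75
ee_pos: [0.5201, -0.0208, 0.4044]
eef_rot: [-3.135, 0.0, 1.641]
force: [-30.1, -1.4, 26.2]
grip_width: 0.0131
grip_force: 25.0
[-0.02150308  0.0693232   0.40435577] 0.7052109211113815 0.11358385154891143
```

```bash
python3 -m jog '[[0,-0.05,-0.1,0,0,0],[0,-0.1,-0.2,0,0,0],[0,-0.1,-0.2,0,0,0]]'; python3 - <<'E'
from h import *
o=ctrl.get_obs();p=w2case(o["ee_pos"]);print(p,np.arctan2(p[2]-.1804-.14,.055-p[0])-.1266,np.hypot(p[2]-.3204,.055-p[0]))
E
```

```text
time_s: 15.05
ee_pos: [0.5197, -0.0208, 0.4048]
eef_rot: [-3.138, -0.0, 1.641]
force: [-10.3, -1.4, 4.7]
grip_width: 0.0133
grip_force: 25.0
[-0.02191305  0.06931115  0.40484447] 0.7054396834973022 0.11422121045098141
```

```bash
python3 -m jog '[[0,0.35,-0.42,0,0,0],[0,0.77,-0.82,0,0,0],[0,1.2,-1.16,0,0,0],[0,1.67,-1.48,0,0,0],[0,2.15,-1.76,0,0,0],[0,2.63,-2.03,0,0,0],[0,2.63,-2.03,0,0,0]]'; python3 - <<'E'
from h import *
o=ctrl.get_obs();p=w2case(o["ee_pos"]);print(p,np.arctan2(p[2]-.3259,.055-p[0])-.1266,np.hypot(p[2]-.3259,.055-p[0]))
E
```

```text
time_s: 15.75
ee_pos: [0.5465, -0.0189, 0.426]
eef_rot: [-3.14, 0.0, 1.641]
force: [-6.6, -0.9, 9.6]
grip_width: 0.0128
grip_force: 25.0
[0.0049231  0.0693388  0.42602045] 0.9804154682648687 0.11194552449915508
```

```bash
python3 -m jog '[[0,0.45,-0.32,0,0,0],[0,0.93,-0.55,0,0,0],[0,1.5,-0.74,0,0,0],[0,2.0,-0.9,0,0,0],[0,2.55,-1.04,0,0,0],[0,3.1,-1.15,0,0,0],[0,3.1,-1.15,0,0,0]]'; python3 - <<'E'
from h import *
o=ctrl.get_obs();p=w2case(o["ee_pos"]);print(p,np.arctan2(p[2]-.3259,.055-p[0])-.1266,np.hypot(p[2]-.3259,.055-p[0]))
E
```

```text
time_s: 16.45
ee_pos: [0.5776, -0.0168, 0.4372]
eef_rot: [-3.141, 0.0, 1.641]
force: [-1.1, -2.5, 5.3]
grip_width: 0.0133
grip_force: 25.0
[0.0361788  0.06921218 0.43717742] 1.2766444604213685 0.1128578801836776
```

```bash
python3 -m jog '[[0,0.55,-0.1,0,0,0],[0,1.1,-0.16,0,0,0],[0,1.6,-0.2,0,0,0],[0,2.0,-0.2,0,0,0],[0,2.0,-0.2,0,0,0],[0,2.0,-0.2,0,0,0]]'; python3 - <<'E'
from h import *
o=ctrl.get_obs();p=w2case(o["ee_pos"]);print(p,np.arctan2(p[2]-.3259,.055-p[0])-.1266,np.hypot(p[2]-.3259,.055-p[0]))
b=ctrl.camera("side")["img"]
cv2.imwrite("pics/b4.png",cv2.resize(b[110:290,180:400],None,fx=3,fy=3))
E
```

```text
time_s: 17.05
ee_pos: [0.5974, -0.0155, 0.4388]
eef_rot: [3.141, 0.0, 1.641]
force: [0.7, -2.1, 1.3]
grip_width: 0.0134
grip_force: 25.0
[0.05597156 0.06920217 0.43882391] 1.452799820948453 0.11292808675943922
```

View pics/b4.png

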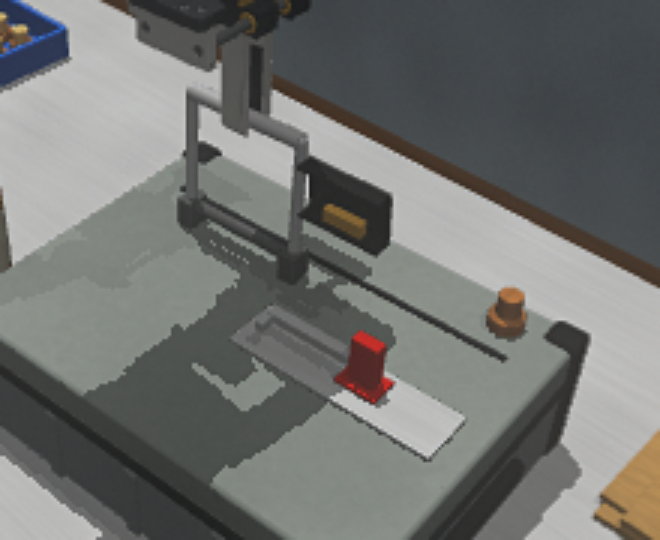

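The bail stands upright, with the bar at (250,115) above the hinge at (245,240); the fin and stopper are in place. Letting go and rising.

```bash
python3 -m jog '[[0,0,0,0,0,0],[0,0,0,0,0,0],[0,0,0,0,0,0],[0,0,0,0,0,0],[0,0,0,0,0,0],[0,0,0,0,0,0]]' 60; python3 -m jog '[[0,0,-2,0,0,0],[0,0,-4,0,0,0],[0,0,-6,0,0,0],[0,0,-8,0,0,0],[0,0,-10,0,0,0],[0,0,-10,0,0,0],[0,0,-10,0,0,0]]'; python3 - <<'E'
from h import *
c=ctrl.camera("side");b=c["img"]
for a in(1.35,1.45,1.55):
    q=case2w([.055-.1109*np.cos(a+.1266),.07,.14+.1109*np.sin(a+.1266)],O,YAW); print(a,(proj(c,q)-[180,110])*3)
cv2.imwrite("pics/b5.png",cv2.resize(b[110:290,180:400],None,fx=3,fy=3))
E
```

```text
time_s: 17.7
ee_pos: [0.5974, -0.0153, 0.4387]
eef_rot: [3.142, -0.0, 1.641]
force: [-0.1, -0.5, 0.4]
grip_width: 0.0555
grip_force: 0.0
time_s: 18.4
ee_pos: [0.5974, -0.0154, 0.538]
eef_rot: [-3.141, -0.0, 1.641]
force: [-0.2, -1.2, -0.6]
grip_width: 0.0566
grip_force: 0.0
1.35 [233.16868441 120.28979665]
1.45 [242.53629332 113.85588042]
1.55 [251.73170275 108.7310132 ]
```

View pics/b5.png

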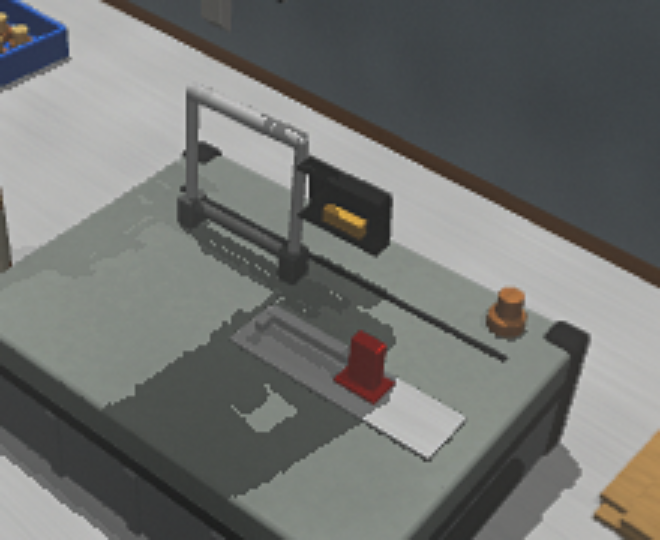

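The bail is still upright with the gripper clear: the bar's middle is at about (247,113), against (243,114) expected for 1.45 rad. Handing in.

```bash
python3 -c "
from station import ctrl
print(ctrl.hand_in())"
```

```text
the job is handed in; nothing more can be done
None
```

I slid the tab home and held it at about 9.6 N for over a second, then swung the bail upright (about 1.45 rad) and released it; the job is handed in at about 18 s, and the stopper stayed put, though I did not re-check the bottle and label roll in a final picture.

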